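Feed one walnut tenon at the carver's bench

TASK

Feed one walnut tenon: take the red grip of the feeder that holds the dark walnut piece, slide it all the way to the end towards the green tray so that the tenon drops into the tray, and let go of it there so that its spring snaps the slide fully home by itself. Do not work the other feeder, with the blue grip and the pale tenon.

Things in the scene. Friction and masses are not known exactly. Their poses are not given: they have to be found in the camera images.
- walnut_slide (a joint): The spring-return slide of the walnut feeder: 0 m = home, 0.065 m = hard end stop. It grows as the slide is pushed towards the tray. The spring pulls it home with about 2 N at home and 6 N at the end, lightly damped: let go at the end, it is home in about half a second.
- walnut_grip (a point): Centre of the upright red plastic grip on that slide: 34 mm long along the travel, 16 mm thick across it, 45 mm tall (its top is 22 mm above this point). 75 mm above the bench; travels with the slide. x axis = push direction (towards the tray), y across, z up. The chute walls and pusher block beside and below the grip reach up to 22 mm below this point; fingers may go down to about 20 mm below it.
- walnut_feeder: The fixed feeder: plywood base 260 x 90 mm, origin under its centre at bench height, x axis = push direction. Home grip at x = -55 mm. Steel spring housing 60 mm tall at x = -123 to -101 mm, chute (42 mm wide, 50 mm tall) ending at x = 12 mm, then the open green tray to x = 128 mm: 77 mm wide, walls 42 mm tall, floor at 14 mm.
- walnut_tenon: Dark walnut tenon, a flat block 50 x 24 x 12 mm, about 12 g, loose; origin at its centre. It lies flat in the open chute in front of the pusher, long side along the travel, its centre about 46 mm from the home grip in the push direction and 42 mm above the bench. Pushed off the end of the chute it drops into the green tray.
- beech_slide (a joint): The slide of the other feeder, same build and size but with a blue grip and a pale beech tenon; 0 m = home. It stands beside the first, to its left or right, the feeders' centres at least 0.24 m apart.
Not all that is in view belongs to the job. There is more than one size of the walnut_tenon; the one meant has the size given above.

How it is judged:
On the way, in this order (a step that is already met when the one before it is completed fails the run):
1. the walnut slide is pushed to its end (within 10 mm of the stop) (value of joint walnut_slide above 0.055 m), for 0.05 s.
2. it is let go out there: it starts home, still about half-way out or more, with no finger on it (value of joint walnut_slide between 0.03 and 0.052 m and velocity of joint walnut_slide below -0.03 m/s and contact force between the fingers and walnut_feeder below 0.05 N).
At the end, for the whole second after the job is handed in: The walnut slide is home (within 5 mm) and the walnut tenon lies at rest in the green tray of its own feeder (its centre within the tray's walls and below 34 mm above the bench) (value of joint walnut_slide below 0.005 m and x of walnut_tenon in the frame of walnut_feeder between 0.012 and 0.125 m and y of walnut_tenon in the frame of walnut_feeder between -0.04 and 0.04 m and height (world z) of walnut_tenon below 0.034 m and linear speed of walnut_tenon below 0.02 m/s); the robot touches nothing.
It fails at once if the other feeder's slide (blue grip) is moved by more than 10 mm (value of joint beech_slide above 0.01 m).
It also fails if it takes over 29 s, if anything falls off the work surface, if the arm or the gripper's body presses on something with over 40 N, if the wrist force passes 120 N, or if a joint passes its speed limit or range.

ROBOT

A 7-joint arm with a two-finger parallel gripper is mounted at the origin on the work surface. World frame = base frame: x ahead of the robot, y to its left, z up, the work surface at z = 0. Lengths are in m, angles in rad, forces in N, time in s.
With the tool pointing down it reaches from about 0.4 to 0.85 m from the base axis. Payload 10.4 kg.
Tool frame: the origin (TCP) lies at the very end of the fingers, on their centre line; the grasp point (between the pads) lies 19 mm behind it (manip.grip_depth is the distance from the TCP to the grasp point, in m); z points along the fingers, x is the direction in which the jaws open and shut, and the axes are right-handed (so a half turn about z gives the same grasp; the last joint's range is limited). The gripper opens to 85 mm and grips with 20 to 120 N. Pads are 22 mm wide; open, the fingers measure 114 mm over their backs; the gripper's body (76 mm by 85 mm) begins 54 mm behind the grasp point. The pads swing forward as they close: fully open they stand 13 mm farther back than shut.
Start: joints at [-1.196, 0.332, -0.065, 1.46, 0.022, 1.35, -0.088], TCP at [0.242, 0.576, 0.231] pointing down, gripper open.
Joint ranges: [-2.6, 2.6], [-0.5, 2.12], [-1.47, 1.34], [0.16, 2.42], [-1.27, 4.41], [0.06, 2.06], [-2.6, 2.6]. Speed limits (rad/s): [2.22, 2.22, 2.79, 2.79, 3.14, 3.14, 3.14].

INTERFACE

Orientations are given as a unit quaternion [x, y, z, w].
In Python, from workcell import manip, cams gives the robot as it stands. The module is installed in compiled form; this text tells all that it offers.
- The arm moves only by the tool move_arm, never from a script. Its arguments are lists of equal length, an entry for each row: "claw": the opening, from 0 (shut) to 1 (fully open); "dp": the shift along the tool's x, y, z as a fraction of full scale, a list of three; "turn": the turn, a rotation vector about the tool's x, y, z as a fraction of full scale, a list of three. A call has 1 to 8 rows; each row shifts and turns the commanded pose from where the row before left it, along the tool's axes as they then stand; what a row does not reach is not made up. Full scale, the value 1, is 200 mm for a shift and 45 degrees for a turn. A row lasts 1/12 s, in which the tool goes at most 41.7 mm and 7.16 degrees, less where a joint would pass 70% of its speed; a pose out of reach is approached as far as the arm can. A call with a number of a shift or a turn outside -1 to 1 is refused whole. A call with a gripper value outside its range is refused whole. The fingers move at their own pace and stop on an object; "grip_force" is the grip in N (left out, the last holds). Time passes only in rows, so rows that do not move let the fingers close. It gives the time, the measured TCP pose, the force and the opening at its end, in the units of the state.
- manip.get_obs(): the state, without advancing time (a new reading comes with each control period).
- cams.camera(name): name is "scene" or "top" or "wrist"; returns the picture (420x560x3 uint8, red, green, blue); there is no depth.
- cams.camera_info(name): a dict with "fx", "fy", "cx", "cy" (pixels), "pose" (4x4, takes a point from camera to world coordinates); the wrist camera has in their place "tool_from_camera" (4x4, takes a point from camera to tool coordinates, whose origin is the TCP and whose axes are the tool frame's). Camera axes: x right, y down, z forward; pixel columns grow to the right and rows downward; lengths in m; the calibration is good to about 2 mm. A picture is of the moment at which its call begins: read the wrist's pose just before it. camera_info takes no time and is no camera call.
- manip.hand_in(): hands the job in, once; it reports no verdict.
The state is a dict: "clock": time; "joint_pos": joint angles; "joint_velocities": joint speeds; "tau": joint torques, N m; "position": TCP position; "ee_rot": TCP orientation; "ft_force": force on the tool from outside, world axes, zero at the start; "torque": the same for the moment, N m; "grip_width": opening from 0.0 (shut) to 1.0 (fully open).
Only numpy, scipy, OpenCV 4.12 (cv2) and the standard library are available. Lean on these libraries where they do the work, as an engineer would, in place of code of your own. Each camera call takes 0.05 s, during which the arm holds its last target.

## Working session

There is one attempt and no reset: what is moved stays moved. The work goes in short steps, Python scripts to look and compute and a tool call to move; the robot and the scene stay as the last step left them, time stands still between calls to the robot, and variables do not carry over. Pictures are saved under pics/ and viewed, and the job is handed in when it is done.

Besides the shell and the picture viewer there is one more tool, called after ">>>" by a JSON object that holds its "name" and its "arguments", one argument or row to a line. move_arm: Moves the arm, as the interface text tells. Shift numbers are shares of 200 mm and turn numbers shares of 45 degrees, none past 1 either way. Its arguments: {"type":"object","properties":{"claw":{"type":"array","items":{"type":"number"}},"dp":{"type":"array","items":{"type":"array","items":{"type":"number"}}},"turn":{"type":"array","items":{"type":"array","items":{"type":"number"}}},"grip_force":{"type":"number"}},"required":["claw","dp","turn"]}

```bash
mkdir -p pics; python3 - <<'E'
from workcell import manip,cams
import cv2,numpy as np
np.set_printoptions(precision=4,suppress=True)
for n in ["scene","top"]:
    im=cams.camera(n); cv2.imwrite(f"pics/{n}0.png",im[:,:,::-1])
    i=cams.camera_info(n); print(n,i)
o=manip.get_obs(); print(o, manip.grip_depth)
print(cams.camera_info("wrist"))
E
```

```text
scene {'fx': 529.4800139735765, 'fy': 529.4800139735765, 'cx': 278.7661360768984, 'cy': 208.2887827737786, 'pose': array([[-0.8174,  0.4742, -0.3271,  0.8853],
       [ 0.576 ,  0.6691, -0.4696,  0.4669],
       [-0.0038, -0.5723, -0.8201,  0.9746],
       [ 0.    ,  0.    ,  0.    ,  1.    ]])}
top {'fx': 398.81099997569555, 'fy': 398.81099997569555, 'cx': 281.4638168772614, 'cy': 210.7077152094092, 'pose': array([[-0.0164, -0.9983,  0.0554,  0.4686],
       [-0.9999,  0.0165,  0.0005, -0.0585],
       [-0.0015, -0.0554, -0.9985,  0.864 ],
       [ 0.    ,  0.    ,  0.    ,  1.    ]])}
{'clock': 0.1, 'joint_pos': array([-1.1956,  0.3328, -0.0647,  1.4608,  0.0216,  1.3499, -0.0885]), 'joint_velocities': array([ 0.0005,  0.0003, -0.0006, -0.0022,  0.001 ,  0.0009,  0.002 ]), 'tau': array([  0.0007, -62.6742,   0.0485, -39.2436,   0.0163,   0.0069,
        -0.    ]), 'position': array([0.242 , 0.5759, 0.2306]), 'ee_rot': array([ 0.8329,  0.5535, -0.0005,  0.0004]), 'ft_force': array([-0.4846,  0.1547, -0.0559]), 'torque': array([ 0.0451, -0.0504, -0.0372]), 'grip_width': 1.0002019625174474} 0.0187
{'fx': 310.9318371565194, 'fy': 310.9318371565194, 'cx': 278.0807381728088, 'cy': 212.11706893513679, 'tool_from_camera': array([[ 1.    ,  0.0016,  0.0008,  0.0004],
       [-0.0017,  0.9655,  0.2604, -0.066 ],
       [-0.0003, -0.2604,  0.9655, -0.1422],
       [ 0.    ,  0.    ,  0.    ,  1.    ]])}
```

View pics/scene0.png

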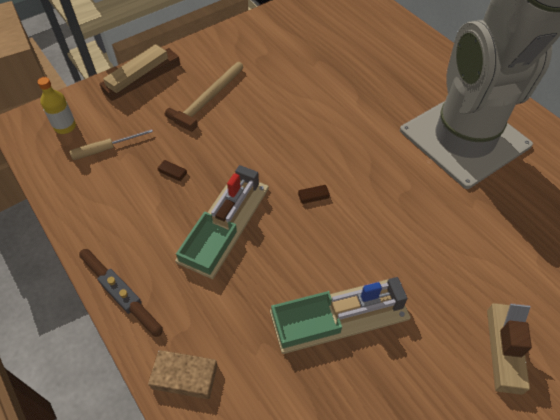

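View pics/top0.png

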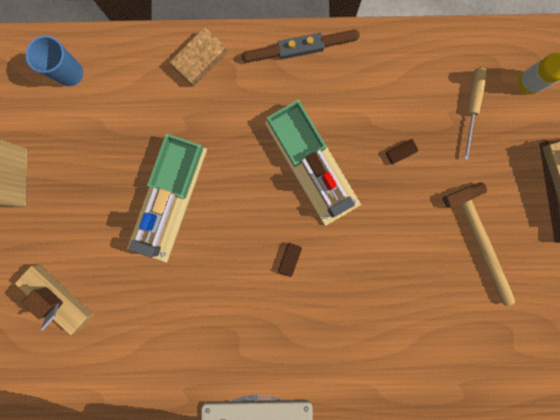

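Candidates for the wanted tenon in the top view are the dark block in the red-grip chute at (317,163), a loose dark block at (290,260) and another at (402,151). The pale tenon at (160,202) belongs to the blue feeder. I choose the one in the red-grip chute and check it in a close crop.

```bash
python3 - <<'E'
import cv2,numpy as np
t=cv2.imread("pics/top0.png"); s=cv2.imread("pics/scene0.png")
a=cv2.resize(t[95:230,260:365],None,fx=4.4,fy=4.4,interpolation=cv2.INTER_CUBIC)[:594]
cv2.imwrite("pics/c1.png",a)
b=cv2.resize(s[160:280,170:280],None,fx=4.9,fy=4.9,interpolation=cv2.INTER_CUBIC)
cv2.imwrite("pics/c2.png",b)
E
```

```text
(no output)
```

View pics/c1.png

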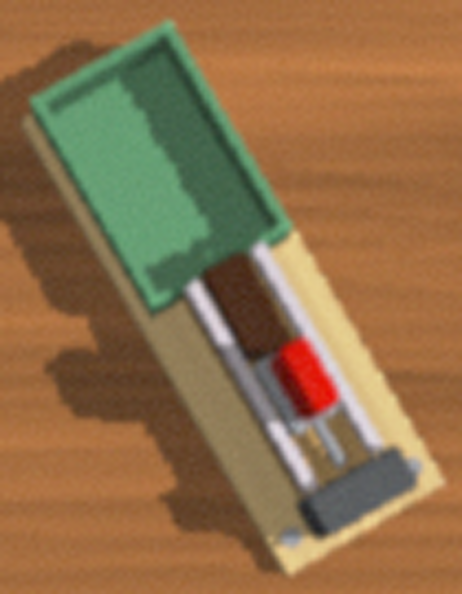

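View pics/c2.png

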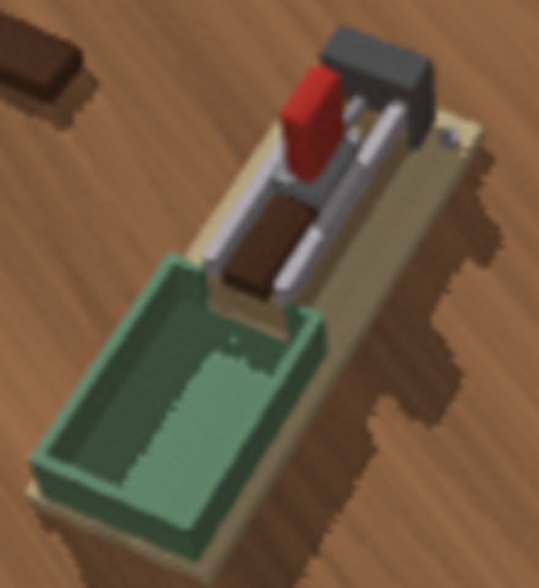

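The crop shows the dark tenon in the open chute directly in front of the red grip (crop (245,305)). The tray lies up and to the left, and the steel housing is at the lower right. Next is the pose fit.

```bash
cat > h.py <<'E'
import numpy as np
from workcell import manip,cams
def proj(n,P):
    i=cams.camera_info(n); T=np.linalg.inv(i["pose"]); p=P@T[:3,:3].T+T[:3,3]
    return np.c_[i["fx"]*p[:,0]/p[:,2]+i["cx"], i["fy"]*p[:,1]/p[:,2]+i["cy"]]
def ray(n,uv,z):
    i=cams.camera_info(n); d=i["pose"][:3,:3]@np.array([(uv[0]-i["cx"])/i["fx"],(uv[1]-i["cy"])/i["fy"],1]); o=i["pose"][:3,3]
    return o+d*(z-o[2])/d[2]
E
python3 - <<'E'
from h import *
import cv2
from scipy.optimize import least_squares
np.set_printoptions(precision=4,suppress=True)
top=lambda x,y:(x/4.4+260-.4,y/4.4+95-.4); sc=lambda x,y:(x/4.9+170-.4,y/4.9+160-.4)
obs=[("top",(128,-38.5,42),top(172,22)),("top",(128,38.5,42),top(33,100)),("top",(12,38.5,42),top(155,308)),("top",(12,-38.5,42),top(290,235)),
("scene",(128,-38.5,42),sc(33,458)),("scene",(128,38.5,42),sc(193,528)),("scene",(12,-38.5,42),sc(175,256)),("scene",(12,38.5,42),sc(325,318))]
def world(q,L):
    c,s=np.cos(q[2]),np.sin(q[2]); L=np.array(L)/1000.
    return np.array([[q[0]+c*L[0]-s*L[1],q[1]+s*L[0]+c*L[1],L[2]]])
f=lambda q:np.concatenate([proj(n,world(q,L))[0]-uv for n,L,uv in obs])
for x0 in [(.65,-.15,.5)]:
    r=least_squares(f,x0,loss="soft_l1"); print(r.x,np.degrees(r.x[2]),r.fun.reshape(-1,2))
q=r.x
print("grip home",world(q,(-55,0,75)))
for n in ["top","scene"]:
    im=cv2.imread(f"pics/{n}0.png").astype(int); b,g,rr=im[...,0],im[...,1],im[...,2]
    m=(rr>150)&(g<60)&(b<60); m[:, :200]=0
    if n=="top": m[:, 400:]=0
    ys,xs=np.nonzero(m); print(n,m.sum(),xs.mean(),ys.mean(),"pred",proj(n,world(q,(-55,0,75))),proj(n,world(q,(-55,0,97))), ray(n,(xs.mean(),ys.mean()),.09))
# corner top of red grip and housing
print(proj("top",np.vstack([world(q,(-123,0,60)),world(q,(-130,45,10)),world(q,(-130,-45,10))])))
E
```

```text
[ 0.6164 -0.1251  0.4992] 28.600490072654168 [[-0.1663 -0.1872]
 [-0.5628 -0.0553]
 [-0.859   0.5364]
 [ 0.599  -0.9695]
 [-0.3807 -0.1841]
 [-0.2976  0.2859]
 [-0.0524 -1.1754]
 [ 0.8451 -0.6046]]
grip home [[ 0.5682 -0.1514  0.075 ]]
top 98 329.6530612244898 179.59183673469389 pred [[327.9484 181.9223]] [[329.2557 180.4721]] [ 0.5708 -0.1531  0.09  ]
scene 50 232.56 178.6 pred [[235.0406 185.244 ]] [[234.2921 178.8856]] [ 0.5682 -0.1591  0.09  ]
[[343.8994 212.0172]
 [323.7069 226.4354]
 [360.0862 205.7376]]
```

```bash
cat > plan.py <<'E'
from h import *
import sys
from scipy.spatial.transform import Rotation as R
np.set_printoptions(precision=3,suppress=True)
# target tcp & yaw of tool x, tool z down ; n rows ; prints rows
def plan(tgt,yaw,n):
    o=manip.get_obs(); p=np.array(o["position"]); r=R.from_quat(o["ee_rot"])
    c,s=np.cos(yaw),np.sin(yaw); Rt=R.from_matrix(np.array([[c,s,0],[s,-c,0],[0,0,-1]]))
    rv=(r.inv()*Rt).as_rotvec(); d=(np.array(tgt)-p)/n
    print("pos",p,"F",o["ft_force"],"grip",o["grip_width"],"t",o["clock"],"q",o["joint_pos"])
    print("turn/row",rv/n/(np.pi/4),"total deg",np.degrees(rv))
    for k in range(n): print(k,(r*R.from_rotvec(rv*k/n)).inv().apply(d)/.2)
a=[float(x) for x in sys.argv[1:]]
plan(a[:3],np.radians(a[3]),int(a[4]))
E
python3 plan.py 0.568 -0.152 0.2 -61.4 24
```

```text
pos [0.242 0.576 0.231] F [-0.485  0.155 -0.056] grip 1.0002019625174474 t 0.1 q [-1.196  0.333 -0.065  1.461  0.022  1.35  -0.089]
turn/row [0.    0.    0.119] total deg [  0.084   0.036 128.609]
0 [-0.113  0.121  0.007]
1 [-0.102  0.131  0.007]
2 [-0.089  0.14   0.007]
3 [-0.075  0.148  0.006]
4 [-0.061  0.154  0.006]
5 [-0.047  0.159  0.006]
6 [-0.031  0.163  0.006]
7 [-0.016  0.165  0.006]
8 [-0.001  0.166  0.006]
9 [0.015 0.165 0.006]
10 [0.03  0.163 0.006]
11 [0.045 0.16  0.006]
12 [0.06  0.155 0.006]
13 [0.074 0.149 0.006]
14 [0.088 0.141 0.006]
15 [0.101 0.132 0.006]
16 [0.113 0.122 0.006]
17 [0.124 0.111 0.006]
18 [0.133 0.099 0.006]
19 [0.142 0.086 0.006]
20 [0.149 0.073 0.006]
21 [0.156 0.058 0.006]
22 [0.16  0.044 0.006]
23 [0.164 0.028 0.006]
```

>>> {"name": "move_arm", "arguments": {
  "claw": [1, 1, 1, 1, 1, 1, 1, 1],
  "dp": [
    [-0.11, 0.12, 0],
    [-0.1, 0.13, 0],
    [-0.09, 0.14, 0],
    [-0.075, 0.15, 0],
    [-0.06, 0.155, 0],
    [-0.045, 0.16, 0],
    [-0.03, 0.16, 0],
    [-0.015, 0.165, 0]
  ],
  "turn": [
    [0, 0, 0.12],
    [0, 0, 0.12],
    [0, 0, 0.12],
    [0, 0, 0.12],
    [0, 0, 0.12],
    [0, 0, 0.12],
    [0, 0, 0.12],
    [0, 0, 0.12]
  ]
}}

```text
clock: 0.77
position: [0.3511, 0.3336, 0.2311]
ee_rot: [0.979, 0.206, -0.0, -0.0]
ft_force: [-0.4, 0.6, -0.8]
grip_width: 0.998
```

```bash
python3 plan.py 0.568 -0.152 0.2 -61.4 16
```

```text
pos [0.351 0.334 0.231] F [-0.388  0.566 -0.818] grip 0.9984287503310354 t 0.7667 q [-0.987  0.017  0.135  1.828 -0.003  1.297 -0.437]
turn/row [0.    0.    0.118] total deg [ 0.011  0.022 85.146]
0 [0.001 0.166 0.01 ]
1 [0.016 0.165 0.01 ]
2 [0.032 0.163 0.01 ]
3 [0.047 0.16  0.01 ]
4 [0.061 0.155 0.01 ]
5 [0.075 0.148 0.01 ]
6 [0.089 0.141 0.01 ]
7 [0.101 0.132 0.01 ]
8 [0.113 0.122 0.01 ]
9 [0.124 0.111 0.01 ]
10 [0.134 0.099 0.01 ]
11 [0.142 0.086 0.01 ]
12 [0.15  0.072 0.01 ]
13 [0.156 0.058 0.01 ]
14 [0.16  0.044 0.01 ]
15 [0.164 0.028 0.01 ]
```

>>> {"name": "move_arm", "arguments": {
  "claw": [1, 1, 1, 1, 1, 1, 1, 1],
  "dp": [
    [0, 0.165, 0.01],
    [0.015, 0.165, 0.01],
    [0.03, 0.165, 0.01],
    [0.045, 0.16, 0.01],
    [0.06, 0.155, 0.01],
    [0.075, 0.15, 0.01],
    [0.09, 0.14, 0.01],
    [0.1, 0.13, 0.01]
  ],
  "turn": [
    [0, 0, 0.118],
    [0, 0, 0.118],
    [0, 0, 0.118],
    [0, 0, 0.118],
    [0, 0, 0.118],
    [0, 0, 0.118],
    [0, 0, 0.118],
    [0, 0, 0.118]
  ]
}}

```text
clock: 1.43
position: [0.4595, 0.0909, 0.2151]
ee_rot: [0.987, -0.163, -0.0, -0.0]
ft_force: [1.0, 0.1, -0.0]
grip_width: 1.0
```

```bash
python3 plan.py 0.568 -0.152 0.2 -61.4 8
```

```text
pos [0.46  0.091 0.215] F [ 1.047  0.108 -0.048] grip 1.0004499138438299 t 1.4333 q [-0.706 -0.023  0.411  1.9    0.01   1.264 -0.625]
turn/row [-0.     0.     0.119] total deg [-0.004  0.011 42.664]
0 [0.113 0.122 0.009]
1 [0.124 0.111 0.009]
2 [0.134 0.099 0.009]
3 [0.142 0.086 0.009]
4 [0.15  0.073 0.009]
5 [0.156 0.058 0.009]
6 [0.16  0.044 0.009]
7 [0.164 0.028 0.009]
```

>>> {"name": "move_arm", "arguments": {
  "claw": [1, 1, 1, 1, 1, 1, 1, 1],
  "dp": [
    [0.11, 0.12, 0.01],
    [0.125, 0.11, 0.01],
    [0.135, 0.1, 0.01],
    [0.14, 0.085, 0.01],
    [0.15, 0.075, 0.01],
    [0.155, 0.06, 0.01],
    [0.16, 0.045, 0.01],
    [0.16, 0.03, 0.01]
  ],
  "turn": [
    [0, 0, 0.12],
    [0, 0, 0.12],
    [0, 0, 0.12],
    [0, 0, 0.12],
    [0, 0, 0.12],
    [0, 0, 0.12],
    [0, 0, 0.12],
    [0, 0, 0.11]
  ]
}}

```text
clock: 2.1
position: [0.5665, -0.1511, 0.199]
ee_rot: [0.86, -0.511, -0.0, 0.0]
ft_force: [0.4, 1.4, 0.3]
grip_width: 0.997
```

```bash
python3 plan.py 0.568 -0.152 0.12 -61.4 1; python3 - <<'E'
from h import *
import cv2
cv2.imwrite("pics/w1.png",cams.camera("wrist")[:,:,::-1])
E
```

```text
pos [ 0.566 -0.151  0.199] F [0.423 1.377 0.336] grip 0.9971155595424482 t 2.1 q [-0.379  0.306  0.686  1.644 -0.202  1.264 -0.727]
turn/row [ 0.     0.    -0.002] total deg [ 0.009  0.008 -0.071]
0 [ 0.008 -0.005  0.395]
```

View pics/w1.png

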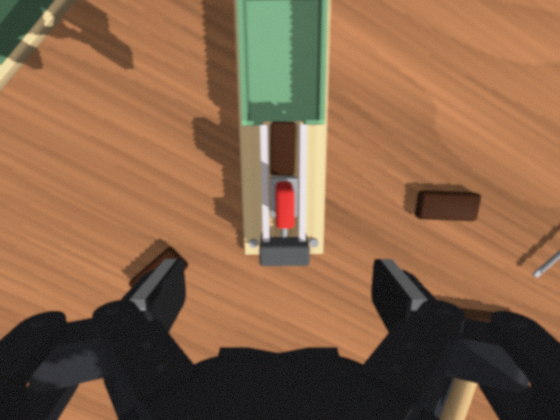

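The wrist view shows the red grip at (285,204) with the walnut tenon at (284,148). The feeder is aligned vertically, so the tool yaw is right. Refining the grip position from this picture.

```bash
python3 - <<'E'
from h import *
import cv2
from scipy.spatial.transform import Rotation as R
np.set_printoptions(precision=4,suppress=True)
im=cv2.imread("pics/w1.png").astype(int)
m=(im[...,2]>130)&(im[...,1]<60)&(im[...,0]<60); ys,xs=np.nonzero(m); print(xs.min(),xs.max(),ys.min(),ys.max(),m.sum())
i=cams.camera_info("wrist"); o=manip.get_obs(); T=np.eye(4); T[:3,:3]=R.from_quat(o["ee_rot"]).as_matrix(); T[:3,3]=o["position"]
C=T@i["tool_from_camera"]
def ray(u,v,z):
    d=C[:3,:3]@np.array([(u-i["cx"])/i["fx"],(v-i["cy"])/i["fy"],1]); return C[:3,3]+d*(z-C[2,3])/d[2]
u=(xs.min()+xs.max())/2
print(C[:3,3])
for n,z in(("tray side mid far",.042),):
  print(ray(u,ys.min(),.097),ray(u,ys.max(),.097))
y=np.array([s.mean() for s in [xs]])
# width per row
for v in range(ys.min(),ys.max()+1,4):
    w=xs[ys==v]; print(v,w.min(),w.max(), im[v,(w.min()+w.max())//2])
Ti=np.linalg.inv(C)
for off in [(-17,97),(17,97),(17,53),(-17,53)]:
    q=.4992; p=np.array([.6164+np.cos(q)*(-55+off[0])/1e3,-.1251+np.sin(q)*(-55+off[0])/1e3,off[1]/1e3,1]); c=Ti@p
    print(off,i["fx"]*c[0]/c[2]+i["cx"],i["fy"]*c[1]/c[2]+i["cy"])
E
```

```text
276 291 189 226 329
[ 0.6246 -0.1258  0.3406]
[ 0.5857 -0.1523  0.097 ] [ 0.5585 -0.1669  0.097 ]
189 281 291 [ 31  34 136]
193 276 290 [ 48  51 211]
197 276 287 [ 53  57 223]
201 276 285 [ 50  54 217]
205 276 285 [ 50  53 219]
209 276 285 [ 55  58 221]
213 277 285 [ 50  53 223]
217 277 280 [ 41  43 184]
221 276 282 [ 47  51 207]
225 277 281 [ 52  55 211]
(-17, 97) 272.5665483496307 227.4883239167305
(17, 97) 271.89029897120463 186.69913447763508
(17, 53) 272.6275622687041 178.1043326719375
(-17, 53) 273.18556489865864 213.3386401600893
```

The wrist measurement disagrees with the fixed cameras by about 10 mm sideways. The arm may still have been moving when the picture was taken, so I let it settle and repeat.

>>> {"name": "move_arm", "arguments": {
  "claw": [1, 1, 1],
  "dp": [
    [0, 0, 0],
    [0, 0, 0],
    [0, 0, 0]
  ],
  "turn": [
    [0, 0, 0],
    [0, 0, 0],
    [0, 0, 0]
  ]
}}

```text
clock: 2.4
position: [0.566, -0.1485, 0.199]
ee_rot: [0.861, -0.508, -0.0, -0.0]
ft_force: [-0.5, 0.5, 0.1]
grip_width: 0.999
```

```bash
cat > wr.py <<'E'
from h import *
import cv2,sys
from scipy.spatial.transform import Rotation as R
np.set_printoptions(precision=4,suppress=True)
o=manip.get_obs(); im0=cams.camera("wrist"); o2=manip.get_obs()
cv2.imwrite(sys.argv[1],im0[:,:,::-1]); im=im0[:,:,::-1].astype(int)
m=(im[...,2]>110)&(im[...,1]<75)&(im[...,0]<75)&(im[...,2]>2.2*im[...,1]); m[300:]=0
nl,lab,st,ce=cv2.connectedComponentsWithStats(m.astype(np.uint8)); k=1+st[1:,4].argmax(); print("blob",st[k],ce[k])
i=cams.camera_info("wrist"); T=np.eye(4); T[:3,:3]=R.from_quat(o["ee_rot"]).as_matrix(); T[:3,3]=o["position"]
print(o["position"],o2["position"],o["joint_velocities"])
Ti=np.linalg.inv(T@i["tool_from_camera"])
L=[("rear top",-72,0,97),("front top",-38,0,97),("tray nl",12,38.5,42),("tray nr",12,-38.5,42),("house top l",-123,21,60)]
q=.4992;c,s=np.cos(q),np.sin(q)
for n,x,y,z in L:
    p=Ti@np.array([.6164+(c*x-s*y)/1e3,-.1251+(s*x+c*y)/1e3,z/1e3,1]); print(n,i["fx"]*p[0]/p[2]+i["cx"],i["fy"]*p[1]/p[2]+i["cy"])
E
python3 wr.py pics/w2.png
```

```text
blob [278 184  18  45 675] [286.28  208.037]
[ 0.566  -0.1485  0.199 ] [ 0.5661 -0.1482  0.1992] [-0.0091 -0.0101 -0.0051  0.0009 -0.0004 -0.0016 -0.0001]
rear top 282.8198802197301 231.621929679294
front top 283.27524511008033 191.1986894345106
tray nl 241.45113635106742 126.41986395255316
tray nr 324.4319815677378 127.00032497009857
house top l 260.4004615009664 268.66428286218706
```

View pics/w2.png

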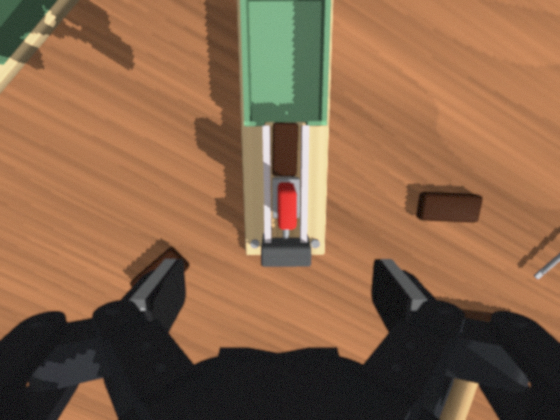

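Settled, the wrist view agrees within 3 mm: the grip column is 287 against a predicted 283. The refined grip position is (0.5705, -0.153), which matches the top view's red blob. Now I go down over it.

```bash
python3 plan.py 0.5705 -0.153 0.062 -61.4 4
```

```text
pos [ 0.566 -0.148  0.199] F [ 0.062 -0.046 -0.126] grip 1.0014397863466897 t 2.45 q [-0.382  0.303  0.684  1.647 -0.2    1.263 -0.726]
turn/row [-0.     0.     0.002] total deg [-0.016  0.051  0.314]
0 [ 0.008 -0.002  0.171]
1 [ 0.008 -0.002  0.171]
2 [ 0.008 -0.002  0.171]
3 [ 0.008 -0.002  0.171]
```

>>> {"name": "move_arm", "arguments": {
  "claw": [1, 1, 1, 1, 1, 1, 1],
  "dp": [
    [0.008, -0.002, 0.1],
    [0.008, -0.002, 0.15],
    [0.008, -0.002, 0.15],
    [0.008, -0.002, 0.15],
    [0, 0, 0.08],
    [0, 0, 0],
    [0, 0, 0]
  ],
  "turn": [
    [0, 0, 0],
    [0, 0, 0],
    [0, 0, 0],
    [0, 0, 0],
    [0, 0, 0],
    [0, 0, 0],
    [0, 0, 0]
  ]
}}

```text
clock: 3.03
position: [0.5704, -0.1535, 0.0734]
ee_rot: [0.861, -0.509, -0.001, -0.0]
ft_force: [-0.3, 0.5, 0.8]
grip_width: 1.0
```

```bash
python3 plan.py 0.5705 -0.153 0.062 -61.4 1;python3 wr.py pics/w3.png
```

```text
pos [ 0.57  -0.153  0.073] F [-0.319  0.517  0.803] grip 0.999787336773484 t 3.0333 q [-0.32   0.453  0.632  1.756 -0.306  1.034 -0.644]
turn/row [0.001 0.001 0.006] total deg [0.029 0.052 0.264]
0 [-0.002 -0.002  0.057]
blob [ 261  224   36   76 2286] [278.9475 265.8871]
[ 0.5704 -0.1535  0.0734] [ 0.5712 -0.1539  0.0745] [-0.0034 -0.0263  0.0183 -0.0346  0.0043  0.0065 -0.0038]
rear top 272.054996837059 326.45409219446924
front top 272.15989472435 254.22195444198226
tray nl 202.74266310025922 127.56656022159639
tray nr 345.65155859550424 128.4977788326015
house top l 237.87414812688965 362.60985407305066
```

View pics/w3.png

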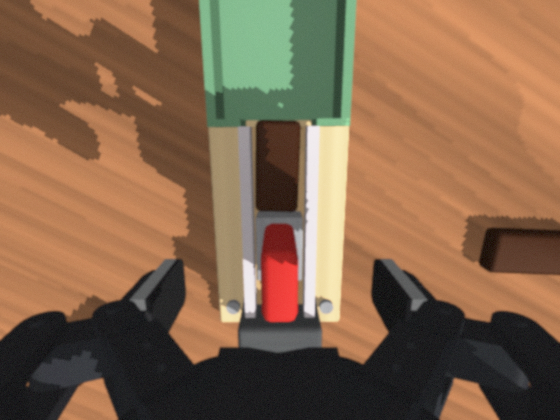

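The grip at (280,270) sits midway between the fingers. I lower about 10 mm more and close.

>>> {"name": "move_arm", "arguments": {
  "claw": [1, 1, 0, 0, 0, 0, 0, 0],
  "dp": [
    [0, 0, 0.055],
    [0, 0, 0],
    [0, 0, 0],
    [0, 0, 0],
    [0, 0, 0],
    [0, 0, 0],
    [0, 0, 0],
    [0, 0, 0]
  ],
  "turn": [
    [0, 0, 0],
    [0, 0, 0],
    [0, 0, 0],
    [0, 0, 0],
    [0, 0, 0],
    [0, 0, 0],
    [0, 0, 0],
    [0, 0, 0]
  ],
  "grip_force": 30
}}

```text
clock: 3.75
position: [0.5706, -0.154, 0.0625]
ee_rot: [0.861, -0.509, -0.0, -0.0]
ft_force: [-1.5, 0.1, 5.9]
grip_width: 0.183
```

```bash
python3 plan.py 0.6275 -0.122 0.062 -61.4 1;python3 wr.py pics/w4.png
```

```text
pos [ 0.571 -0.154  0.063] F [-1.513  0.068  5.854] grip 0.18314803452502662 t 3.75 q [-0.314  0.467  0.626  1.763 -0.317  1.014 -0.637]
turn/row [-0.     0.001  0.004] total deg [-0.017  0.052  0.199]
0 [-0.003 -0.326  0.003]
blob [ 258  230   40   70 2464] [277.6538 266.9882]
[ 0.5706 -0.154   0.0625] [ 0.5706 -0.1541  0.0625] [-0.0021 -0.0071 -0.0069 -0.0018  0.0023  0.0147  0.0042]
rear top 270.24026373868384 342.79783265383975
front top 270.1160867885722 265.2811362850289
tray nl 196.5104362653613 127.53721649425431
tray nr 348.8975877945486 128.34973616640713
house top l 234.61060359961442 376.68325913610954
```

View pics/w4.png

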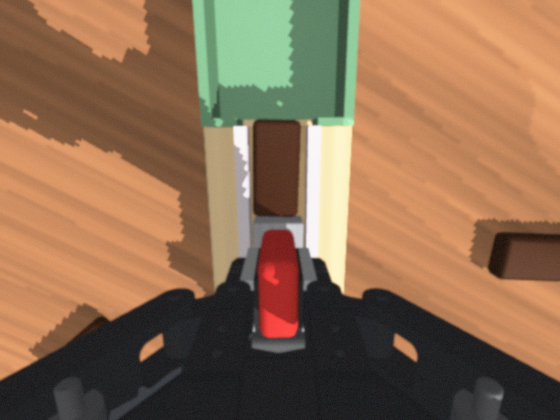

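The grip is held between the pads, with an opening of about 15.6 mm. Now I slide it towards the tray.

>>> {"name": "move_arm", "arguments": {
  "claw": [0, 0, 0, 0, 0, 0, 0, 0],
  "dp": [
    [0, -0.03, 0],
    [0, -0.04, 0],
    [0, -0.04, 0],
    [0, -0.04, 0],
    [0, -0.04, 0],
    [0, -0.04, 0],
    [0, -0.03, 0],
    [0, -0.02, 0]
  ],
  "turn": [
    [0, 0, 0],
    [0, 0, 0],
    [0, 0, 0],
    [0, 0, 0],
    [0, 0, 0],
    [0, 0, 0],
    [0, 0, 0],
    [0, 0, 0]
  ]
}}

```text
clock: 4.47
position: [0.6194, -0.1267, 0.0625]
ee_rot: [0.861, -0.509, -0.001, 0.0]
ft_force: [-7.4, 2.1, 10.0]
grip_width: 0.183
```

```bash
python3 plan.py 0.6277 -0.123 0.062 -61.4 1;python3 wr.py pics/w5.png
```

```text
pos [ 0.619 -0.127  0.063] F [-7.427  2.107  9.964] grip 0.18338943276858974 t 4.4667 q [-0.324  0.55   0.602  1.646 -0.348  1.057 -0.686]
turn/row [0.001 0.002 0.005] total deg [0.067 0.098 0.232]
0 [ 0.004 -0.045  0.003]
blob [ 258  230   40   70 2456] [277.4369 266.9515]
[ 0.6194 -0.1267  0.0625] [ 0.6199 -0.1264  0.0625] [-0.0047  0.0668 -0.0149 -0.0978 -0.022   0.0412 -0.0376]
rear top 271.48931025098955 448.9241962172705
front top 271.5065723440662 387.1802967836276
tray nl 203.89827650742626 232.38922004179952
tray nr 343.4826915833921 233.20683716598066
house top l 238.29200976203674 452.52627352283395
```

View pics/w5.png

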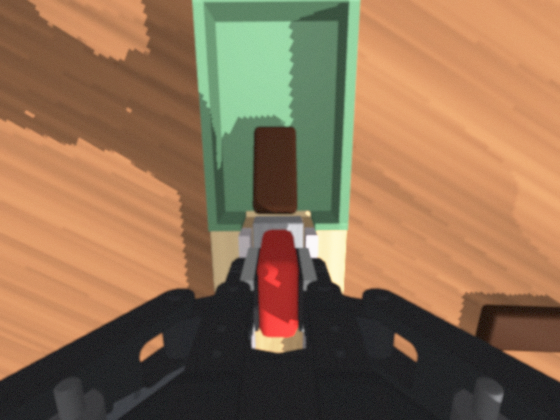

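The slide is about 56 mm out and the tenon at (275,170) is at the chute's end. I push on gently towards the stop.

>>> {"name": "move_arm", "arguments": {
  "claw": [0, 0, 0, 0, 0, 0],
  "dp": [
    [0, -0.02, 0],
    [0, -0.015, 0],
    [0, -0.01, 0],
    [0, 0, 0],
    [0, 0, 0],
    [0, 0, 0]
  ],
  "turn": [
    [0, 0, 0],
    [0, 0, 0],
    [0, 0, 0],
    [0, 0, 0],
    [0, 0, 0],
    [0, 0, 0]
  ]
}}

```text
clock: 5.02
position: [0.6267, -0.1227, 0.0625]
ee_rot: [0.861, -0.509, -0.001, 0.0]
ft_force: [-7.4, 2.4, 8.8]
grip_width: 0.183
```

```bash
python3 plan.py 0.6277 -0.123 0.062 -61.4 1;python3 wr.py pics/w6.png; python3 -c "
from h import *;import cv2
cv2.imwrite('pics/s6.png',cv2.resize(cams.camera('scene')[130:310,140:320,::-1],None,fx=3.3,fy=3.3))"
```

```text
pos [ 0.627 -0.123  0.063] F [-7.392  2.38   8.837] grip 0.183150556565561 t 5.0167 q [-0.325  0.563  0.598  1.627 -0.352  1.064 -0.693]
turn/row [0.002 0.003 0.005] total deg [0.079 0.118 0.207]
0 [ 0.004 -0.004  0.003]
blob [ 258  230   40   70 2462] [277.4305 266.9403]
[ 0.6267 -0.1227  0.0625] [ 0.6267 -0.1227  0.0625] [ 0.0005 -0.0011 -0.0005  0.001  -0.      0.0004  0.0014]
rear top 271.69888449356085 462.9128381568514
front top 271.6956671027432 403.1151353603919
tray nl 204.8879721711814 246.5885941678215
tray nr 342.73551240107065 247.35747582529643
house top l 238.88590119956612 462.86700243646635
```

View pics/w6.png

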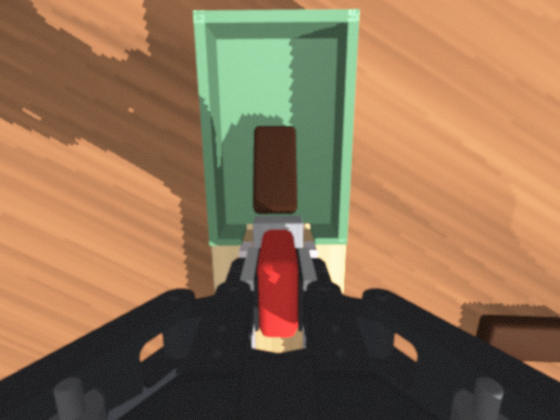

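View pics/s6.png

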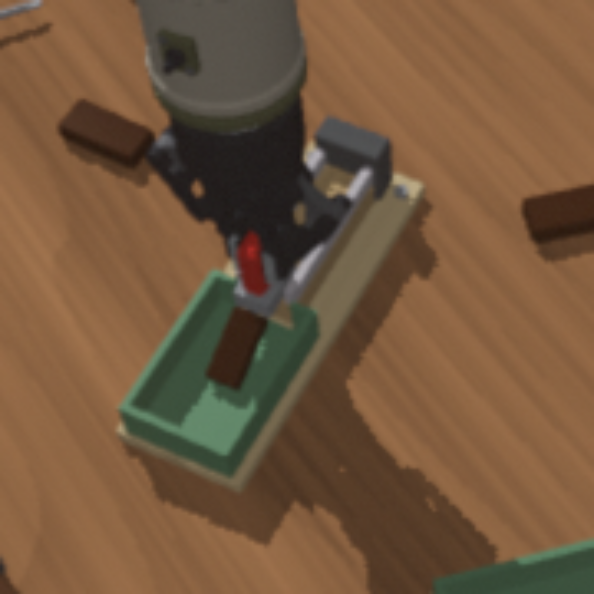

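```bash
cat > tri.py <<'E'
from h import *
from scipy.spatial.transform import Rotation as R
from scipy.optimize import least_squares
import sys
np.set_printoptions(precision=4,suppress=True)
i=cams.camera_info("wrist"); o=manip.get_obs(); T=np.eye(4); T[:3,:3]=R.from_quat(o["ee_rot"]).as_matrix(); T[:3,3]=o["position"]; Ti=np.linalg.inv(T@i["tool_from_camera"])
def pw(P):
    p=Ti[:3,:3]@P+Ti[:3,3]; return np.array([i["fx"]*p[0]/p[2]+i["cx"],i["fy"]*p[1]/p[2]+i["cy"]])
def feed(P):
    q=.4992; d=P[:2]-np.array([.6164,-.1251]); return np.cos(q)*d[0]+np.sin(q)*d[1],-np.sin(q)*d[0]+np.cos(q)*d[1],P[2]
def tri(w,s):
    r=least_squares(lambda P:np.r_[pw(P)-w,proj("scene",P[None])[0]-s],[.67,-.1,.03]); return feed(r.x),r.fun
if __name__=="__main__":
    sc=lambda x,y:(x/3.3+140-.35,y/3.3+130-.35)
    for n,w,s in [("front L(west)",(254.5,127.5),sc(234,389)),("front R",(296,127.5),sc(209,377)),("rear R?",(297,212),sc(240,312)),("rear L",(255,212),sc(266,322)),("tray far R",(358,12),sc(122,410)),("tray far L",(194,12),sc(228,458))]:
        print(n,*tri(w,s))
E
python3 tri.py
```

```text
front L(west) (np.float64(0.07641682927639439), np.float64(0.011248756032219597), np.float64(0.022693994412309116)) [ 0.1056 -0.104   0.5212 -0.1654]
front R (np.float64(0.07637520051451877), np.float64(-0.012174645683953232), np.float64(0.01871126424935003)) [-0.2897  0.2149 -1.3116  0.2015]
rear R? (np.float64(0.02856177822868008), np.float64(-0.013365879035078933), np.float64(0.028289324517444397)) [-0.0317  0.0468 -0.1759  0.1031]
rear L (np.float64(0.03129463888836523), np.float64(0.010451152560113985), np.float64(0.03849577297733553)) [ 0.0844 -0.1666  0.5528 -0.4409]
tray far R (np.float64(0.1287372031938921), np.float64(-0.03907536931621061), np.float64(0.03968108788571988)) [-0.1973  0.0434 -0.8907 -0.2653]
tray far L (np.float64(0.1286149417888725), np.float64(0.03784472136342626), np.float64(0.038904961901336924)) [-0.0542  0.0433 -0.291   0.0564]
```

By triangulation the tenon's front top edge is at x = 76 mm and about 21 mm high, so the tenon is down in the tray. The slide is about 64 mm out with no slip: the red blob is unchanged in the wrist view. I let go by opening fully with the arm still.

>>> {"name": "move_arm", "arguments": {
  "claw": [1, 1, 1, 1, 1, 1, 1, 1],
  "dp": [
    [0, 0, 0],
    [0, 0, 0],
    [0, 0, 0],
    [0, 0, 0],
    [0, 0, 0],
    [0, 0, 0],
    [0, 0, 0],
    [0, 0, 0]
  ],
  "turn": [
    [0, 0, 0],
    [0, 0, 0],
    [0, 0, 0],
    [0, 0, 0],
    [0, 0, 0],
    [0, 0, 0],
    [0, 0, 0],
    [0, 0, 0]
  ]
}}

```text
clock: 5.78
position: [0.6276, -0.1232, 0.0623]
ee_rot: [0.861, -0.509, -0.0, -0.0]
ft_force: [-0.6, -0.1, -0.1]
grip_width: 1.0
```

```bash
python3 plan.py 0.6277 -0.123 0.2 -61.4 1;python3 wr.py pics/w7.png
```

```text
pos [ 0.628 -0.123  0.062] F [-0.554 -0.08  -0.122] grip 1.0002337816084912 t 5.7833 q [-0.325  0.564  0.598  1.626 -0.352  1.061 -0.693]
turn/row [-0.     0.     0.004] total deg [-0.004  0.003  0.18 ]
0 [-0.001 -0.001 -0.689]Traceback (most recent call last):
  File "wr.py", line 8, in <module>
    nl,lab,st,ce=cv2.connectedComponentsWithStats(m.astype(np.uint8)); k=1+st[1:,4].argmax(); print("blob",st[k],ce[k])
                                                                           ~~~~~~~~~~~~~~~^^
ValueError: attempt to get argmax of an empty sequence
```

View pics/w7.png

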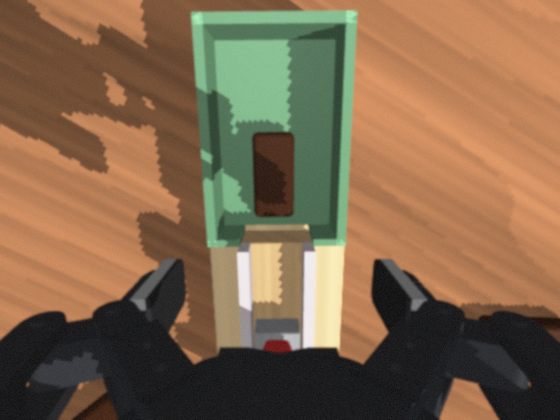

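The slide snapped back: the grip is now at about (278,346) and the tenon lies flat in the tray at (273,174). I raise the arm straight up and check.

>>> {"name": "move_arm", "arguments": {
  "claw": [1, 1, 1, 1, 1, 1, 1],
  "dp": [
    [0, 0, -0.1],
    [0, 0, -0.15],
    [0, 0, -0.15],
    [0, 0, -0.15],
    [0, 0, -0.1],
    [0, 0, 0],
    [0, 0, 0]
  ],
  "turn": [
    [0, 0, 0],
    [0, 0, 0],
    [0, 0, 0],
    [0, 0, 0],
    [0, 0, 0],
    [0, 0, 0],
    [0, 0, 0]
  ]
}}

```text
clock: 6.42
position: [0.6282, -0.1234, 0.1934]
ee_rot: [0.861, -0.509, 0.001, -0.001]
ft_force: [-0.6, 0.3, -0.9]
grip_width: 1.0
```

```bash
python3 wr.py pics/w8.png; python3 -c "
from h import *;import cv2
cv2.imwrite('pics/s8.png',cv2.resize(cams.camera('scene')[130:310,140:320,::-1],None,fx=3.3,fy=3.3))"
```

```text
blob [269 254  19  46 558] [277.1918 282.681 ]
[ 0.6282 -0.1234  0.1934] [ 0.6275 -0.1231  0.192 ] [ 0.0019  0.028  -0.0141  0.0417 -0.0067 -0.0113  0.0027]
rear top 273.15586798073736 307.1401822164594
front top 273.18616586101376 271.051833191657
tray nl 234.1516952182692 198.33594908928086
tray nr 313.8455772416978 198.68692377046312
house top l 253.0656622570954 331.39652573386434
```

View pics/w8.png

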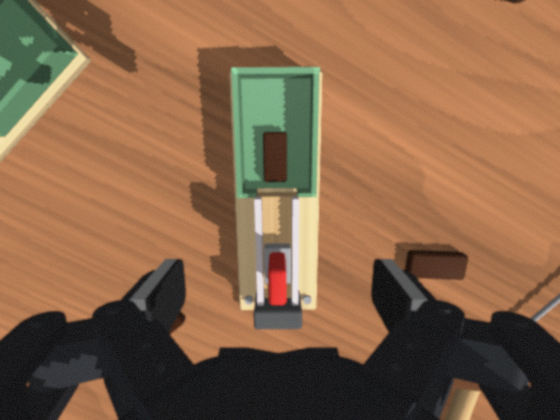

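View pics/s8.png

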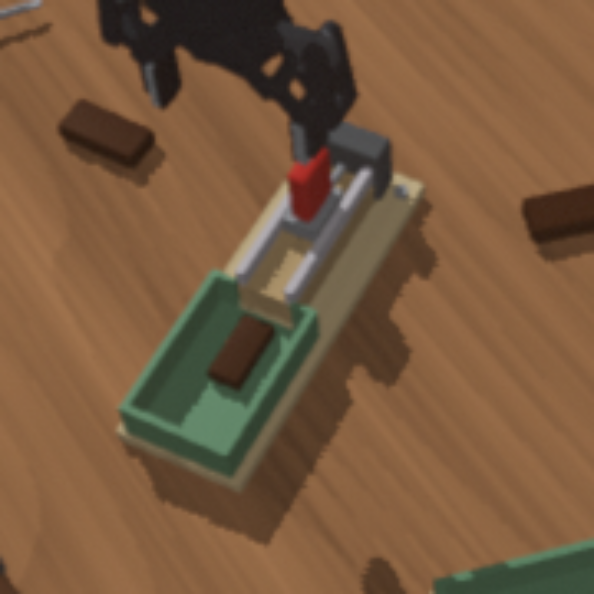

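The tenon lies flat in the tray at wrist (275,157) and scene crop (242,350). One numeric check remains: comparing the grip's lower part with its home position in the first scene picture.

```bash
python3 - <<'E'
from h import *
import cv2
b=cams.camera("scene")[:,:,::-1]; a=cv2.imread("pics/scene0.png"); cv2.imwrite("pics/scene9.png",b)
for im in(a,b):
    im=im.astype(int); m=(im[...,2]>100)&(im[...,1]<60)&(im[...,0]<60)&(im[...,2]>2.5*im[...,1]); m[:, :200]=0;m[:,280:]=0;m[:150]=0;m[260:]=0
    ys,xs=np.nonzero(m); print(m.sum(),xs.min(),xs.max(),ys.min(),ys.max(),[(v,xs[ys==v].min(),xs[ys==v].max()) for v in(185,188,191,194) if (ys==v).any()])
# subpixel: pusher patch displacement (grey block in front of grip)
g0=cv2.cvtColor(a,6);g1=cv2.cvtColor(b.copy(),6)
t=g0[184:202,222:242]; r=cv2.matchTemplate(g1[174:214,207:257],t,cv2.TM_CCOEFF_NORMED); print(cv2.minMaxLoc(r),"expected (15,10)")
q=.4992
for s in(0,5): print(s,proj("scene",np.array([[.6164+np.cos(q)*(-38+s)/1e3,-.1251+np.sin(q)*(-38+s)/1e3,.055]])))
o=manip.get_obs();print(o["clock"],o["ft_force"],abs(o["joint_velocities"]).max())
E
```

```text
80 227 238 174 186 [(185, np.int64(228), np.int64(232))]
72 228 238 175 195 [(185, np.int64(228), np.int64(233)), (188, np.int64(230), np.int64(232)), (191, np.int64(231), np.int64(232)), (194, np.int64(232), np.int64(232))]
(-0.6807864308357239, 0.987214982509613, (27, 7), (15, 10)) expected (15,10)
0 [[231.90265487 196.52937873]]
5 [[230.76823321 198.21809524]]
6.5667 [-0.84479044  0.55674823 -0.14214192] 0.0033022933869751884
```

```bash
python3 -c "
from workcell import manip;print(manip.hand_in())"
```

```text
the job is handed in; nothing more can be done
None
```

I fed one walnut tenon and handed the job in at about 6.6 s. I gripped the red grip, slid it about 64 mm to its end, opened the fingers with the arm still so the spring pulled the slide home, and raised the arm clear.

**Last checks:**
- **Slide:** it is home. In the scene picture the grip area matches its starting position with no pixel shift; 5 mm would show as about 2 px.
- **Tenon:** it lies flat in its own green tray. I measured its front top edge at about x = 76 mm and 21 mm high just before letting go. Its rear edge was partly hidden then, so I confirmed it was flat from the pictures afterwards.
- **Arm and other feeder:** the gripper is raised and open, touching nothing, with forces near zero. The blue feeder was never approached.

**What disagreed:** the first wrist picture was about 10 mm off sideways because the arm was still settling. A repeat once it had settled came within about 3 mm of the fixed cameras.

**Not checked:** no reading of the slide joint is available, so its speed and the moment the fingers lost contact are inferred from the pictures. I felt no distinct end-stop force, so "at the end" rests on the measured 64 mm of travel without slip.

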